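# Open the code-locked drug case

### The job

Open the drug case: roll the three thumbwheels to the code 4-7-2 (read from left to right as seen from the robot), slide the red bolt fully to the right and raise the lid by its handle past half-way (45 degrees), where it stays by itself. Leave the code set, and do not shift the jar, the tablet tray or the tweezers around it.

Things in the scene. Friction and masses are not known exactly. Their poses are not given: they have to be found in the camera images.
- case: grey steel drug case with a blue lid, 290 mm wide (y), 200 deep (x), 155 high without lid, fixed; origin at the centre of its underside, x from its front (lock side, facing the robot) to its back, y to the left seen from the robot. The lock panel slopes at 32 degrees from x -100, z 30 to x -19, z 80 mm: outward normal (-0.530, 0, 0.848)
- lid_lip (a point): middle of the lower front edge of the shut lid, which juts 24 mm out over the upright front of the case (face at x -19 mm in the case's frame, above the lock panel); the lid is 9 mm thick. A gripper pointing straight down on a wheel or the bolt strikes this lip; tilted 20 to 45 degrees, leaning back towards the robot, it is clear
- wheel_left_hub (a point): hub of the left thumbwheel, on its axle (along the case's y), 4 mm under the lock panel; fixed to the case, does not turn. Wheel: black, 16 mm wide, flat sides, 60 mm across over ten grey ribs (54 mm between ribs), so it stands 26 mm proud of the panel; white numerals 0 to 9 between the ribs. Neighbouring wheels are 48 mm apart, centre to centre (32 between sides)
- wheel_mid_hub (a point): hub of the middle thumbwheel, on its axle (along the case's y), 4 mm under the lock panel; fixed to the case, does not turn. Wheel: black, 16 mm wide, flat sides, 60 mm across over ten grey ribs (54 mm between ribs), so it stands 26 mm proud of the panel; white numerals 0 to 9 between the ribs. Sides of smooth hard plastic (friction about 0.5)
- wheel_right_hub (a point): hub of the right thumbwheel, on its axle (along the case's y), 4 mm under the lock panel; fixed to the case, does not turn. Wheel: black, 16 mm wide, flat sides, 60 mm across over ten grey ribs (54 mm between ribs), so it stands 26 mm proud of the panel; white numerals 0 to 9 between the ribs
- wheel_left (a joint): turn of the left wheel, rad: n x 0.6283 when numeral n is at the crest (rim farthest out from the panel, in line with the red marks); no stops, a full turn adds or takes off 6.283 (-0.628 is 9). Grows as the exposed rim rolls up the slope, away from the robot. It clicks into the nearest number by itself (0.05 N m to roll over a click), but may balance half-way between two
- wheel_mid (a joint): turn of the middle wheel, rad: n x 0.6283 when numeral n is at the crest (rim farthest out from the panel, in line with the red marks); no stops, a full turn adds or takes off 6.283 (-0.628 is 9). Grows as the exposed rim rolls up the slope, away from the robot. It clicks into the nearest number by itself (0.05 N m to roll over a click), but may balance half-way between two
- wheel_right (a joint): turn of the right wheel, rad: n x 0.6283 when numeral n is at the crest (rim farthest out from the panel, in line with the red marks); no stops, a full turn adds or takes off 6.283 (-0.628 is 9). Grows as the exposed rim rolls up the slope, away from the robot. It clicks into the nearest number by itself (0.05 N m to roll over a click), but may balance half-way between two
- bolt_fin (a point): middle of the red bolt fin on the lock panel, to the right of the wheels: 14 mm thick along the case's y, 34 mm long up the slope; it stands 28 mm proud of the panel and this point is 16 mm above the panel
- bolt (a joint): slide of the bolt, m: 0 shut, 0.018 fully open against its stop; it slides along the case's -y (to the right as seen from the robot) with about 1.2 N of friction and stays where it is left. Blocked after about 4 mm unless the wheels stand on 4, 7, 2; when open it locks the wheels
- lid_handle (a point): middle of the lid's handle: a round steel bar 12 mm thick and 120 mm long along the case's y, standing on two end posts with 26 mm of free room under it, near the front edge of the lid. It moves with the lid
- lid_hinge (a point): hinge line of the lid at the top of the case's back, along the case's y; the shut handle lies 105 mm in front of it and 40.5 mm above it
- lid (a joint): opening of the lid, rad: 0 shut, 1.4 at its stop; it swings up and back about lid_hinge, is stiff (6 to 12 N upward at the handle) and stays where it is left. The shut bolt holds it down
- bottle_mid (a point): amber glass jar with a white cap, 48 mm across and 95 mm high, loose, upright beside the case; this point is half-way up
- cell_tray: white tablet tray with cells, 120 x 150 x 28 mm, loose on the table beside the case; origin at the centre of its underside
- tweezers: steel tweezers 146 mm long (along their x) and 6 mm thick, loose on the table in front of the case; origin at the middle of their underside

How it is judged:
On the way, in this order (a step that is already met when the one before it is completed fails the run):
1. the wheels show 4-7-2 while the bolt is still shut ((value of joint wheel_left between -3.8899 and -3.6499 rad or value of joint wheel_left between 2.3933 and 2.6333 rad or value of joint wheel_left between 8.6765 and 8.9165 rad) and (value of joint wheel_mid between -2.005 and -1.765 rad or value of joint wheel_mid between 4.2782 and 4.5182 rad or value of joint wheel_mid between 10.5614 and 10.8014 rad) and (value of joint wheel_right between -5.1465 and -4.9065 rad or value of joint wheel_right between 1.1366 and 1.3766 rad or value of joint wheel_right between 7.4198 and 7.6598 rad) and value of joint bolt below 0.008 m), for 0.2 s.
2. the bolt is drawn fully to the right (value of joint bolt above 0.015 m), for 0.2 s.
3. the lid is raised past half-way (value of joint lid above 0.75 rad), for 0.2 s.
At the end, for the whole second after the job is handed in: The three wheels read 4, 7 and 2 (each within 0.12 rad of the number), the bolt is drawn to the right by more than 15 of its 18 mm, and the lid stands still, raised by more than 0.75 rad (43 degrees) ((value of joint wheel_left between -3.8899 and -3.6499 rad or value of joint wheel_left between 2.3933 and 2.6333 rad or value of joint wheel_left between 8.6765 and 8.9165 rad) and (value of joint wheel_mid between -2.005 and -1.765 rad or value of joint wheel_mid between 4.2782 and 4.5182 rad or value of joint wheel_mid between 10.5614 and 10.8014 rad) and (value of joint wheel_right between -5.1465 and -4.9065 rad or value of joint wheel_right between 1.1366 and 1.3766 rad or value of joint wheel_right between 7.4198 and 7.6598 rad) and value of joint bolt above 0.015 m and value of joint lid above 0.75 rad and velocity of joint lid between -0.05 and 0.05 rad/s); the robot touches nothing.
It fails at once if the jar is shifted by more than 20 mm or tipped (distance of bottle_mid from where it was at the start of the episode above 0.02 m or angle between bottle_mid's own z axis and vertical above 0.5 rad).
It fails at once if the tablet tray is shifted by more than 20 mm (distance of cell_tray from where it was at the start of the episode above 0.02 m).
It fails at once if the tweezers are shifted by more than 20 mm (distance of tweezers from where it was at the start of the episode above 0.02 m).
It also fails if it takes over 72 s, if anything falls off the work surface, if the arm or the gripper's body presses on something with over 40 N, if the wrist force passes 120 N, or if a joint passes its speed limit or range.

### The arm

A 6-joint arm with a two-finger parallel gripper is mounted at the origin on the work surface. World frame = base frame: x ahead of the robot, y to its left, z up, the work surface at z = 0. Lengths are in m, angles in rad, forces in N, time in s.
With the tool pointing down it reaches from about 0.35 to 0.975 m from the base axis. Payload 4.9 kg.
Tool frame: the origin (TCP) lies on the centre line of the jaws, within the pads' length; the fingertips stand 17 mm ahead of it and the grasp point (between the pads) lies 2 mm behind it; x points along the fingers, y is the direction in which the jaws open and shut, and the axes are right-handed (so a half turn about x gives the same grasp; the last joint's range is limited). The gripper opens to 85 mm and grips with 20 to 120 N. Pads are 22 mm wide; open, the fingers measure 114 mm over their backs; the gripper's body (76 mm by 85 mm) begins 54 mm behind the grasp point. The pads swing forward as they close: fully open they stand 13 mm farther back than shut.
Start: joints at [1.185, 0.053, 1.613, -0, 1.476, -0.119], TCP at [0.165, 0.603, 0.248] pointing down, gripper open.
Joint ranges: [-3.01, 3.01], [-1.01, 2.22], [0.06, 2.58], [-1.02, 4.17], [0.09, 2.62], [-3.14, 3.14]. Speed limits (rad/s): [2.57, 2.57, 3.14, 3.14, 3.14, 3.14].

### API

Orientations are given as a unit quaternion [w, x, y, z].
In Python, from plant import status, viewer, manip gives the robot as it stands.
- The arm moves only by the tool drive_tool, never from a script. Its argument "plan" is a list of rows, each a list of 4 numbers: the shift along the tool's x, y, z in m, then the turn about the tool's x in units of 8 degrees (1.0 is 8 degrees). A call has 1 to 12 rows; each row is the pose to reach, as a shift and turn from the pose commanded when the call began, along the tool's axes at that moment; what a row does not reach only later rows make up. A row lasts 1/10 s, in which the tool goes at most 50 mm and 8.59 degrees, less where a joint would pass 70% of its speed; a pose out of reach is approached as far as the arm can. A call with a gripper value outside its range is refused whole. "fingers" is the finger opening in m, from 0 to 0.0854, set as the call begins (left out, the last holds). The fingers move at their own pace and stop on an object; the grip force is fixed at half the most. Time passes only in rows, so rows that repeat a pose let the fingers close. It gives the time, the measured TCP pose, the force and the opening at its end, in the units of the state.
- status.state(): the state, without advancing time (a new reading comes with each control period).
- viewer.grab_frame(name): name is "scene" or "top"; returns the picture (384x512x3 uint8, blue, green, red); there is no depth.
- viewer.calibration(name): a dict with "vfov" (degrees; the focal length in pixels is half the picture's height over the tangent of half this angle, whatever the lens; pixels are square), "cx", "cy" (the principal point, pixels), "rvec" (rotation vector, rad) and "tvec" (3), from world to camera coordinates, as OpenCV has them. Camera axes: x right, y down, z forward; pixel columns grow to the right and rows downward; lengths in m; the calibration is good to about 2 mm. A picture is of the moment at which its call begins. calibration takes no time and is no camera call.
- manip.job_done(): hands the job in, once; it reports no verdict.
The state is a dict: "time": time; "joint_pos": joint angles; "joint_vel": joint speeds; "joint_efforts": joint torques, N m; "tool_pos": TCP position; "tool_rot": TCP orientation; "contact_force": force on the tool from outside, world axes, zero at the start; "ft_torque": the same for the moment, N m; "gripper_width": opening from 0.0 (shut) to 1.0 (fully open).
Only numpy, scipy, OpenCV 4.12 (cv2) and the standard library are available. Lean on these libraries where they do the work, as an engineer would, in place of code of your own. Each camera call takes 0.05 s, during which the arm holds its last target. There are 200 camera calls.

## Working session

There is one attempt and no reset: what is moved stays moved. The work goes in short steps, Python scripts to look and compute and a tool call to move; the robot and the scene stay as the last step left them, time stands still between calls to the robot, and variables do not carry over. Pictures are saved under pics/ and viewed, about 8 in all and at most 12, crops included, and the job is handed in when it is done.

Besides the shell and the picture viewer there is one more tool, called after "Call:" as name([rows], argument=value, ...), one row to a line, values as JSON. drive_tool: Moves the arm, as the interface text tells. Its arguments: {"type":"object","properties":{"plan":{"type":"array","items":{"type":"array","items":{"type":"number"}}},"fingers":{"type":"number"}},"required":["plan"]}

```bash
mkdir -p pics; cat > h.py <<'E'
import numpy as np, cv2
from plant import status, viewer, manip
from scipy.spatial.transform import Rotation as R
def cal(n):
    c=viewer.calibration(n); f=192/np.tan(np.radians(c['vfov'])/2)
    return np.array([[f,0,c['cx']],[0,f,c['cy']],[0,0,1]]),np.array(c['rvec'],float).ravel(),np.array(c['tvec'],float).ravel()
def ray(n,p):
    K,r,t=cal(n); Rm=cv2.Rodrigues(r)[0]; d=Rm.T@np.linalg.inv(K)@[p[0],p[1],1]
    return -Rm.T@t, d/np.linalg.norm(d)
def plane(n,p,z):
    o,d=ray(n,p); return o+d*(z-o[2])/d[2]
def tri(p1,p2,n1='scene',n2='top'):
    o1,d1=ray(n1,p1);o2,d2=ray(n2,p2)
    s=np.linalg.lstsq(np.c_[d1,-d2],o2-o1,rcond=None)[0]
    a,b=o1+s[0]*d1,o2+s[1]*d2
    return (a+b)/2,np.linalg.norm(a-b)
def proj(n,P):
    K,r,t=cal(n); return cv2.projectPoints(np.atleast_2d(P).astype(float),r,t,K,None)[0][:,0]
E
python3 - <<'E'
from h import *
for n in ['scene','top']:
    im=viewer.grab_frame(n); cv2.imwrite(f'pics/{n}0.png',im)
    print(n,viewer.calibration(n), ray(n,(256,192)))
a=[cv2.imread(f'pics/{n}0.png') for n in ['scene','top']]
for n,i in zip('st',a): cv2.imwrite(f'pics/{n}_v.png',cv2.resize(i,(768,576),interpolation=cv2.INTER_CUBIC))
print(status.state())
E
```

```text
scene {'vfov': 56.227822671544345, 'cx': 253.24413564997187, 'cy': 196.21037654600389, 'rvec': array([ 1.99952093,  1.73991362, -0.52432928]), 'tvec': array([-0.09931955, -0.37651807,  1.21734964])} (array([ 0.99113745, -0.03860461,  0.80605621]), array([-0.55621911,  0.08588946, -0.82658533]))
top {'vfov': 56.42341967190576, 'cx': 250.19524625040506, 'cy': 186.43661396628002, 'rvec': array([ 2.14148469, -2.13290083,  0.22203025]), 'tvec': array([0.00152691, 0.57824621, 0.85396352])} (array([0.41395487, 0.02609644, 0.94423782]), array([ 0.16587536, -0.04083572, -0.98530087]))
{'time': 0.1, 'joint_pos': array([ 1.18501191e+00,  5.33144718e-02,  1.61415115e+00, -4.34167291e-05,
        1.47600180e+00, -1.19005417e-01]), 'joint_vel': array([-3.84891973e-04, -1.74398991e-03, -3.28190436e-03, -1.36367425e-03,
       -2.23728595e-03,  5.08637381e-05]), 'joint_efforts': array([-3.61493176e-04, -3.94899273e+01, -3.71363747e+01, -1.18584148e-04,
        3.92862072e-03,  6.77418313e-06]), 'tool_pos': array([0.1645786 , 0.602391  , 0.24717459]), 'tool_rot': array([ 0.70067457,  0.09339402,  0.70097603, -0.09468532]), 'contact_force': array([-0.21591455, -0.41627993, -0.07457932]), 'ft_torque': array([0.02007324, 0.03986234, 0.01186971]), 'gripper_width': 1.001681268250615}
```

View pics/s_v.png

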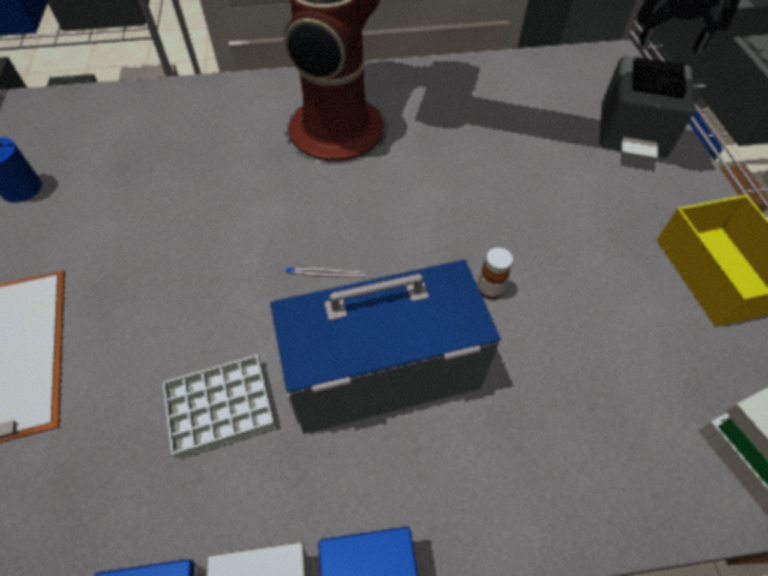

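View pics/t_v.png

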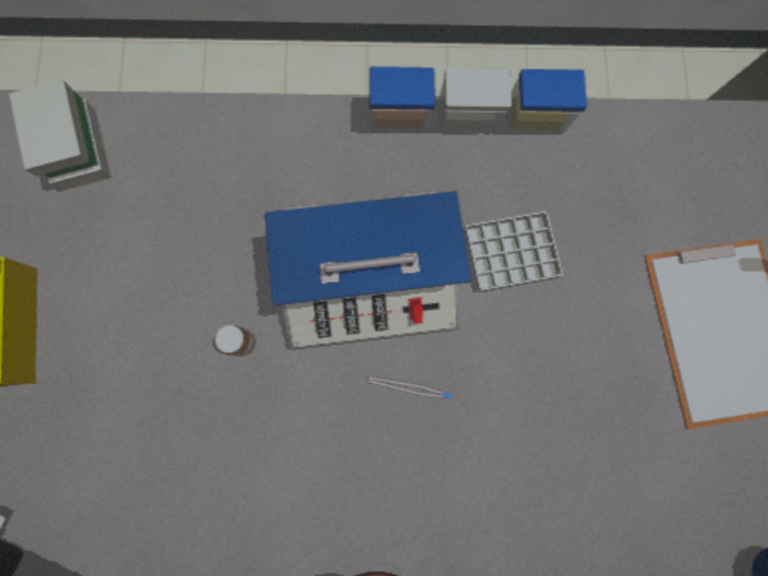

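The scene view shows the case from behind (lid and handle about (375,290) of 768); the top view shows the wheels at (320,320), (350,316), (380,313), the red fin at (417,311), the tray to the right, the jar to the left at (230,340) and the tweezers in front at (410,388). Next I'll measure the case pose and read the numerals.

```bash
python3 - <<'E'
from h import *
def quad(n,box):
    im=cv2.imread(f'pics/{n}0.png'); hsv=cv2.cvtColor(im,cv2.COLOR_BGR2HSV)
    m=cv2.inRange(hsv,(100,120,40),(125,255,255)); M=np.zeros_like(m); x0,y0,x1,y1=box; M[y0:y1,x0:x1]=m[y0:y1,x0:x1]
    M=cv2.morphologyEx(M,cv2.MORPH_CLOSE,np.ones((25,25)))
    c=max(cv2.findContours(M,0,1)[0],key=cv2.contourArea); h=cv2.convexHull(c)
    return cv2.approxPolyDP(h,8,True)[:,0].astype(float)
qs=quad('scene',(170,165,340,265)); qt=quad('top',(165,120,325,215))
print(qs,qt)
for q,n in((qs,'scene'),(qt,'top')):
    for p in q: print(n,p,plane(n,p,0.164).round(4))
im=cv2.imread('pics/top0.png'); hsv=cv2.cvtColor(im,cv2.COLOR_BGR2HSV)
r=cv2.inRange(hsv,(0,150,100),(8,255,255))|cv2.inRange(hsv,(172,150,100),(180,255,255))
k,l,s,c=cv2.connectedComponentsWithStats(r)
for i in range(1,k):
    if s[i][4]>8: print('red',s[i],c[i],plane('top',c[i],.08))
# average several frames for the numerals
a=np.mean([viewer.grab_frame('top') for _ in range(6)],axis=0).astype(np.uint8)
cv2.imwrite('pics/avg.png',a)
cv2.imwrite('pics/wh.png',cv2.resize(a[190:236,186:306],(800,307),interpolation=cv2.INTER_CUBIC))
E
```

```text
[[310. 174.]
 [332. 226.]
 [191. 259.]
 [181. 206.]
 [191. 179.]] [[303. 128.]
 [312. 187.]
 [182. 202.]
 [177. 142.]]
scene [310. 174.] [0.5276 0.1547 0.164 ]
scene [332. 226.] [0.6632 0.1692 0.164 ]
scene [191. 259.] [ 0.696  -0.1178  0.164 ]
scene [181. 206.] [ 0.5726 -0.1334  0.164 ]
scene [191. 179.] [ 0.5048 -0.1095  0.164 ]
top [303. 128.] [ 0.6949 -0.1144  0.164 ]
top [312. 187.] [ 0.5573 -0.131   0.164 ]
top [182. 202.] [0.5221 0.1559 0.164 ]
top [177. 142.] [0.6587 0.1721 0.164 ]
red [273 199   9  16 108] [277.07407407 205.89814815] [ 0.52542172 -0.06106231  0.08      ]
```

View pics/wh.png

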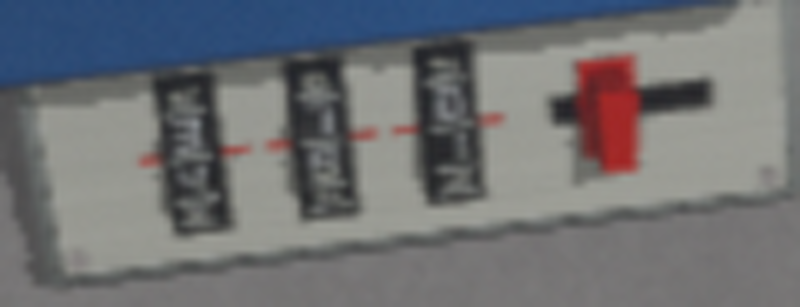

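The crop shows the three wheels at crop x of about 192, 322 and 450, with red marks running from (140,160) to (500,118) and the fin near (615,110). The numerals need unrolling before I can read them.

```bash
cat >> h.py <<'E'
# case frame
yaw=np.arctan2(.118,.993); C=np.array([.5807,.0164,0]); Rc=R.from_euler('z',yaw).as_matrix()
N=np.array([-.530,0,.848]); U=np.array([.848,0,.530]) # normal, up slope (case)
def w(p): return C+Rc@np.asarray(p,float)
def c(p): return Rc.T@(np.asarray(p)-C)
def panel(n,p,h=0):
    o,d=ray(n,p); o=c(o); d=Rc.T@d; P0=np.array([-.1,0,.03])+N*h
    q=o+d*(N@(P0-o))/(N@d); return q,(q-P0)@U
def unroll(im,s,y,k=6):
    hub=np.array([-.1,y,.03])+U*s-N*.004
    th=np.radians(np.arange(95,-95,-.5)); ys=np.linspace(.010,-.010,120)
    P=np.array([[w(hub+np.array([0,v,0])+.027*(np.cos(t)*N+np.sin(t)*U)) for v in ys] for t in th]).reshape(-1,3)
    m=proj('top',P).reshape(len(th),len(ys),2).astype(np.float32)
    return cv2.remap(im,m[...,0],m[...,1],cv2.INTER_CUBIC)
E
python3 - <<'E'
from h import *
f=lambda x,y:(186+x*.15-.425,190+y*.15-.425)
for nm,p in dict(m0=(140,161),m1=(250,149),m2=(500,118),lt=(185,75),lb=(205,232),mb=(330,212),rb=(458,198),bl=(75,278),br=(785,195)).items():
    print(nm,*[x.round(4) for x in panel('top',f(*p))])
print('fin top front', panel('top',f(618,132),.028), panel('top',f(607,75),.028))
a=cv2.imread('pics/avg.png')
s=np.mean([panel('top',f(*p))[1] for p in((140,161),(250,149),(500,118))])
# wheel y centres: dark mask profile at crest height
ys=[panel('top',f(*p),.02)[0][1] for p in((194,155),(323,137),(451,122))]; print('s',s,'ys',ys)
out=[]
for y in ys:
    u=unroll(a,s,y); g=cv2.cvtColor(u,cv2.COLOR_BGR2GRAY); g=cv2.normalize(g[:, 10:110],None,0,255,cv2.NORM_MINMAX)
    out.append(cv2.resize(g,(200,560),interpolation=cv2.INTER_CUBIC)); out.append(np.full((560,30),128,np.uint8))
o=cv2.hconcat(out); cv2.line(o,(0,280),(o.shape[1],280),200,1); cv2.imwrite('pics/un.png',o)
E
```

```text
m0 [-0.0606  0.1037  0.0546] 0.0464
m1 [-0.0608  0.0626  0.0545] 0.0462
m2 [-0.0599 -0.0317  0.0551] 0.0473
lt [-0.0329  0.0829  0.0719] 0.0791
lb [-0.0882  0.0833  0.0374] 0.0139
mb [-0.0862  0.0356  0.0386] 0.0162
rb [-0.0865 -0.0133  0.0385] 0.0159
bl [-0.0993  0.1344  0.0304] 0.0008
br [-0.099  -0.1388  0.0306] 0.0012
fin top front (array([-0.07280815, -0.07219983,  0.0800139 ]), np.float64(0.04956605597867937)) (array([-0.0531441 , -0.06949884,  0.09230394]), np.float64(0.07275488886218454))
s 0.04663775554833182 ys [np.float64(0.08219614292330163), np.float64(0.03486244328784533), np.float64(-0.012189421993460632)]
```

View pics/un.png

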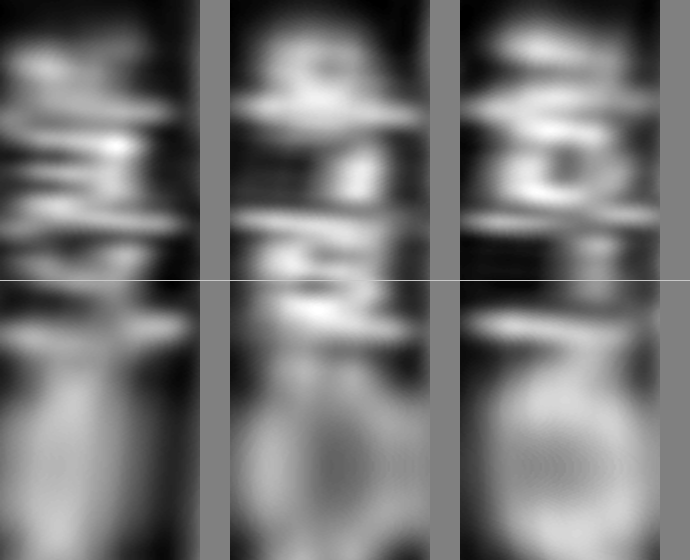

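The rib bands fall at rows 110, 220 and 330, so the crest window (row 280) is well centred. It looks like 1 on the right wheel (0 above it), 2 in the middle (1 and 0 above it), and 4 on the left (3 above it). The left one is unsure, so I'll enlarge it once more.

```bash
python3 - <<'E'
from h import *
a=np.mean([viewer.grab_frame('top') for _ in range(20)],axis=0).astype(np.float32)
cv2.imwrite('pics/avg2.png',a.astype(np.uint8))
out=[]
for y in (.0822,.0345,-.0128):
    u=unroll(a,.0466,y)[40:270]  # +75..-40 deg
    g=cv2.cvtColor(u,cv2.COLOR_BGR2GRAY)
    b=cv2.GaussianBlur(g,(0,0),9); g=g+1.5*(g-b)
    g=cv2.normalize(g,None,0,255,cv2.NORM_MINMAX).clip(0,255).astype(np.uint8)
    out+= [cv2.resize(g,(245,580),interpolation=cv2.INTER_CUBIC),np.full((580,15),128,np.uint8)]
cv2.imwrite('pics/un2.png',cv2.hconcat(out))
E
```

```text
(no output)
```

View pics/un2.png

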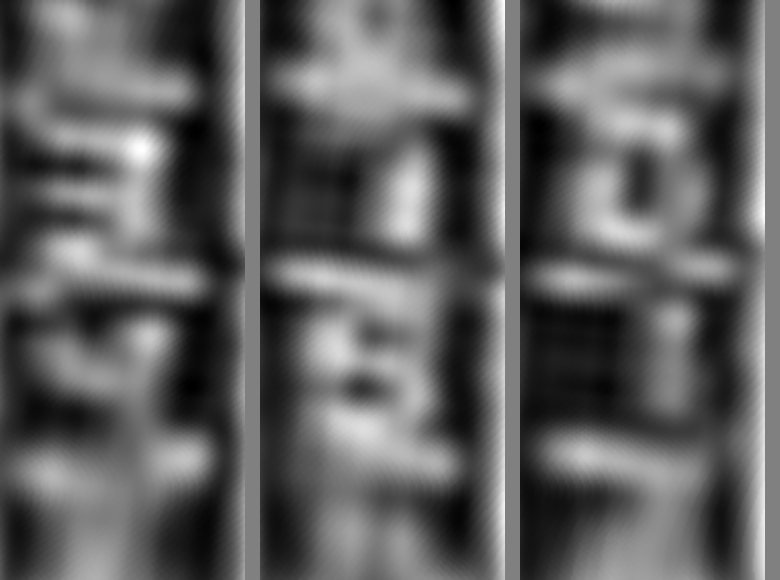

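The wheels read 4 – 8 – 1: left shows 3 above 4, middle shows 6/7 above an 8 with two holes, right shows 0 above 1. So the left wheel is already right, the middle needs −1 and the right +1, and the bolt will confirm the code. The tool can't be tilted through these moves, so I'll keep it straight down, stay out from the lip, and pinch the front of each wheel.

```bash
cat >> h.py <<'E'
def go(x,y,z,jaw='y'):
    """case-frame TCP target -> tool-axis shift and turn units"""
    s=status.state(); p=np.array(s['tool_pos']); q=np.array(s['tool_rot']); T=R.from_quat(q[[1,2,3,0]]).as_matrix()
    d=T.T@(w([x,y,z])-p); g=Rc@([0,1,0] if jaw=='y' else [1,0,0])
    a=np.degrees(np.arctan2(g@T[:,2],g@T[:,1])); a=(a+90)%180-90
    print('pos(case)',(c(p)*1e3).round(1),'shift mm',(d*1e3).round(1),'turn',round(a/8,3),'toolx',T[:,0].round(3),'F',np.round(s['contact_force'],1),'w',round(s['gripper_width'],3),'t',round(s['time'],2))
E
python3 - <<'E'
from h import *
go(-.12,.0346,.22); s=status.state(); print(s['joint_pos'])
for z in (.095,): print('jar', plane('top',(153,227),z), c(plane('top',(153,227),z)))
print('tweezers',c(plane('top',(246,253),0)),c(plane('top',(298,264),0)))
a=cv2.imread('pics/scene0.png'); 
h=[((333,308),(330,273)),((418,290),(410,263))]
for sp,tp in h: P,e=tri(np.array(sp)/1.5,np.array(tp)/1.5); print('handle post base',c(P).round(4),e)
E
```

```text
pos(case) [-343.9  631.5  248.3] shift mm [  28.3 -469.1  431.6] turn -2.758 toolx [-0. -0. -1.] F [-0.3  0.1  0.4] w 1.001 t 1.4
[ 1.18503476e+00  5.27097339e-02  1.61291847e+00  3.04096114e-05
  1.47601389e+00 -1.18991221e-01]
jar [0.47215374 0.23303209 0.095     ] [-0.08222496  0.2279272   0.095     ]
tweezers [-0.16757795  0.01660791  0.        ] [-0.2110584  -0.11391358  0.        ]
handle post base [-0.008  -0.0025  0.1599] 0.12216784193950204
handle post base [ 0.0065 -0.0039  0.2183] 0.11150935569609115
```

Call:
drive_tool([
  [0.028, -0.469, 0.432, -2.76],
  [0.028, -0.469, 0.432, -2.76],
  [0.028, -0.469, 0.432, -2.76],
  [0.028, -0.469, 0.432, -2.76],
  [0.028, -0.469, 0.432, -2.76],
  [0.028, -0.469, 0.432, -2.76],
  [0.028, -0.469, 0.432, -2.76],
  [0.028, -0.469, 0.432, -2.76],
  [0.028, -0.469, 0.432, -2.76],
  [0.028, -0.469, 0.432, -2.76],
  [0.028, -0.469, 0.432, -2.76],
  [0.028, -0.469, 0.432, -2.76],
], fingers=0.03)

```text
time: 2.6
tool_pos: [0.4406, 0.0689, 0.2224]
tool_rot: [0.706, -0.042, 0.705, 0.042]
contact_force: [1.3, -0.2, -0.2]
gripper_width: 0.354
```

```bash
python3 - <<'E'
from h import *
go(-.12,.0346,.22); go(-.088,.0346,.09)
for sp,tp in [((333,308),(410,263)),((418,290),(330,273)),((335,293),(415,259)),((415,278),(325,268))]:
    P,e=tri(np.array(sp)/1.5,np.array(tp)/1.5); print('handle',c(P).round(4),e)
E
```

```text
pos(case) [-132.9   68.7  222.4] shift mm [  2.4 -34.1  12.9] turn -0.0 toolx [ 0.002  0.    -1.   ] F [ 1.3 -0.2 -0.2] w 0.354 t 2.6
pos(case) [-132.9   68.7  222.4] shift mm [132.5 -34.1  44.7] turn -0.0 toolx [ 0.002  0.    -1.   ] F [ 1.3 -0.2 -0.2] w 0.354 t 2.6
handle [-0.005  -0.0626  0.1642] 0.0027338906454039058
handle [-0.0058  0.0597  0.1621] 0.002625131976608012
handle [-0.0064 -0.0617  0.1999] 0.006593006423327055
handle [-0.0055  0.0594  0.1931] 0.008836258191398307
```

Call:
drive_tool([
  [0, -0.034, 0.013, 0],
  [0, -0.034, 0.013, 0],
  [0, -0.034, 0.013, 0],
  [0, -0.034, 0.013, 0],
])

```text
time: 3.0
tool_pos: [0.4566, 0.0395, 0.2219]
tool_rot: [0.706, -0.042, 0.706, 0.042]
contact_force: [0.5, 0.1, -0.4]
gripper_width: 0.355
```

```bash
python3 - <<'E'
from h import *
go(-.092,.0346,.150);go(-.088,.0346,.083)
a=np.mean([viewer.grab_frame('top') for _ in range(2)],axis=0).astype(np.uint8)
cv2.imwrite('pics/p1.png',cv2.resize(a[150:260,150:320],(775,500),interpolation=cv2.INTER_CUBIC))
E
```

```text
pos(case) [-120.5   37.6  221.9] shift mm [71.9 -3.1 28.5] turn 0.009 toolx [-0.  0. -1.] F [ 0.5  0.1 -0.4] w 0.355 t 3.0
pos(case) [-120.5   37.6  221.9] shift mm [138.9  -3.1  32.6] turn 0.009 toolx [-0.  0. -1.] F [ 0.5  0.1 -0.4] w 0.355 t 3.0
```

Call:
drive_tool([
  [0.04, -0.003, 0.02, 0],
  [0.07, -0.003, 0.029, 0],
  [0.1, -0.003, 0.03, 0],
  [0.12, -0.003, 0.031, 0],
  [0.135, -0.003, 0.032, 0],
  [0.145, -0.003, 0.0325, 0],
  [0.145, -0.003, 0.0325, 0],
  [0.145, -0.003, 0.0325, 0],
])

```text
time: 3.9
tool_pos: [0.4899, 0.0401, 0.0776]
tool_rot: [0.706, -0.042, 0.706, 0.042]
contact_force: [0.0, -1.2, 0.2]
gripper_width: 0.35
```

```bash
python3 - <<'E'
from h import *
go(-.088,.0346,.077)
a=np.mean([viewer.grab_frame('top') for _ in range(2)],axis=0).astype(np.uint8)
cv2.imwrite('pics/p2.png',cv2.resize(a[150:260,150:320],(775,500),interpolation=cv2.INTER_CUBIC))
E
```

```text
pos(case) [-87.4  34.2  77.6] shift mm [ 0.6  0.4 -0.6] turn 0.008 toolx [ 0.001 -0.    -1.   ] F [ 0.  -1.2  0.2] w 0.35 t 3.9
```

View pics/p2.png

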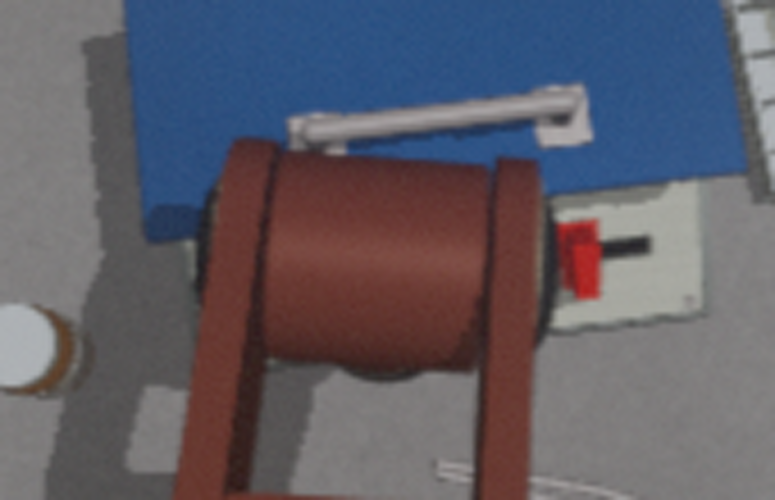

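The wrist hides the wheels but touches nothing (about 1 N), and the jar and tweezers are clear of it. Next I'll pinch the middle wheel and roll it down one click.

Call:
drive_tool([
  [0, 0, 0, 0],
  [0, 0, 0, 0],
  [0, 0, 0, 0],
  [0, 0, 0, 0],
  [0, 0, 0, 0],
  [0, 0, 0, 0],
], fingers=0.0)

```text
time: 4.6
tool_pos: [0.4899, 0.0404, 0.0779]
tool_rot: [0.706, -0.041, 0.706, 0.042]
contact_force: [-2.4, 5.1, 4.0]
gripper_width: 0.14
```

Call:
drive_tool([
  [0.002, 0, -0.001, 0],
  [0.004, 0, -0.0022, 0],
  [0.006, 0, -0.003, 0],
  [0.008, 0, -0.0037, 0],
  [0.01, 0, -0.0042, 0],
  [0.0125, 0, -0.0046, 0],
  [0.0125, 0, -0.0046, 0],
  [0.0125, 0, -0.0046, 0],
])

```text
time: 5.4
tool_pos: [0.4845, 0.0398, 0.065]
tool_rot: [0.705, -0.041, 0.706, 0.043]
contact_force: [-4.8, 4.0, 5.4]
gripper_width: 0.136
```

Call:
drive_tool([
  [0, 0, 0, 0],
  [0, 0, 0, 0],
  [0, 0, 0, 0],
  [0, 0, 0, 0],
], fingers=0.03)

```text
time: 5.8
tool_pos: [0.4851, 0.0388, 0.0645]
tool_rot: [0.706, -0.042, 0.706, 0.042]
contact_force: [-1.3, 0.1, 1.1]
gripper_width: 0.35
```

```bash
python3 - <<'E'
from h import *
go(-.12,.0346,.12)
E
```

```text
pos(case) [-92.2  33.6  64.5] shift mm [-55.5   1.  -27.7] turn 0.001 toolx [ 0. -0. -1.] F [-1.3  0.1  1.1] w 0.35 t 5.8
```

Call:
drive_tool([
  [-0.03, 0.001, -0.003, 0],
  [-0.05, 0, -0.006, 0],
  [-0.05, -0.025, -0.006, 0],
  [-0.05, -0.047, -0.006, 0],
  [-0.03, -0.047, -0.002, 0],
  [-0.012, -0.047, 0, 0],
  [0, -0.047, 0, 0],
  [0, -0.047, 0, 0],
  [0, -0.047, 0, 0],
])

```text
time: 6.7
tool_pos: [0.4905, -0.0075, 0.0646]
tool_rot: [0.706, -0.042, 0.706, 0.042]
contact_force: [-0.4, -0.6, 0.5]
gripper_width: 0.352
```

```bash
python3 - <<'E'
from h import *
go(-.0925,-.0134,.0655)
E
```

```text
pos(case) [-92.4 -13.1  64.6] shift mm [-0.9 -0.3 -0.1] turn 0.004 toolx [-0. -0. -1.] F [-0.4 -0.6  0.5] w 0.352 t 6.7
```

Call:
drive_tool([
  [0, 0, 0, 0],
  [0, 0, 0, 0],
  [0, 0, 0, 0],
  [0, 0, 0, 0],
  [0, 0, 0, 0],
  [0, 0, 0, 0],
], fingers=0.0)

```text
time: 7.3
tool_pos: [0.4912, -0.0076, 0.0651]
tool_rot: [0.706, -0.042, 0.705, 0.042]
contact_force: [0.4, -0.1, 4.1]
gripper_width: 0.145
```

Call:
drive_tool([
  [-0.002, 0, 0.0005, 0],
  [-0.004, 0, 0.0011, 0],
  [-0.006, 0, 0.0018, 0],
  [-0.008, 0, 0.0027, 0],
  [-0.01, 0, 0.0038, 0],
  [-0.013, 0, 0.0058, 0],
  [-0.013, 0, 0.0058, 0],
  [-0.013, 0, 0.0058, 0],
])

```text
time: 8.1
tool_pos: [0.4942, -0.0071, 0.077]
tool_rot: [0.704, -0.042, 0.708, 0.042]
contact_force: [-6.5, -3.7, 0.3]
gripper_width: 0.132
```

Call:
drive_tool([
  [0, 0, 0, 0],
  [0, 0, 0, 0],
  [0, 0, 0, 0],
  [0, 0, 0, 0],
], fingers=0.03)

```text
time: 8.5
tool_pos: [0.497, -0.0068, 0.0782]
tool_rot: [0.706, -0.042, 0.705, 0.042]
contact_force: [0.3, -0.8, 0.6]
gripper_width: 0.354
```

Call:
drive_tool([
  [-0.03, 0, -0.004, 0],
  [-0.05, 0, -0.02, 0],
  [-0.05, -0.05, -0.04, 0],
  [-0.05, -0.1, -0.04, 0],
  [-0.05, -0.15, -0.04, 0],
  [-0.05, -0.2, -0.04, 0],
  [-0.05, -0.2, -0.04, 0],
  [-0.05, -0.2, -0.04, 0],
], fingers=0.0)

```text
time: 9.3
tool_pos: [0.4804, -0.2114, 0.1277]
tool_rot: [0.706, -0.041, 0.706, 0.041]
contact_force: [0.9, -0.5, -0.9]
gripper_width: -0.0
```

```bash
python3 - <<'E'
from h import *
go(-.0925,-.0134,.0655)
a=np.mean([viewer.grab_frame('top') for _ in range(16)],axis=0).astype(np.float32)
cv2.imwrite('pics/avg3.png',a.astype(np.uint8))
out=[]
for y in (.0822,.0345,-.0128):
    u=unroll(a,.0466,y)[40:270]
    g=cv2.cvtColor(u,cv2.COLOR_BGR2GRAY)
    b=cv2.GaussianBlur(g,(0,0),9); g=g+1.5*(g-b)
    g=cv2.normalize(g,None,0,255,cv2.NORM_MINMAX).clip(0,255).astype(np.uint8)
    out+= [cv2.resize(g,(245,580),interpolation=cv2.INTER_CUBIC),np.full((580,15),128,np.uint8)]
cv2.imwrite('pics/un3.png',cv2.hconcat(out))
E
```

```text
pos(case) [-126.5 -214.4  127.7] shift mm [ 62.3 201.   33.5] turn -0.016 toolx [ 0.  0. -1.] F [ 0.9 -0.5 -0.9] w -0.0 t 9.3
```

View pics/un3.png

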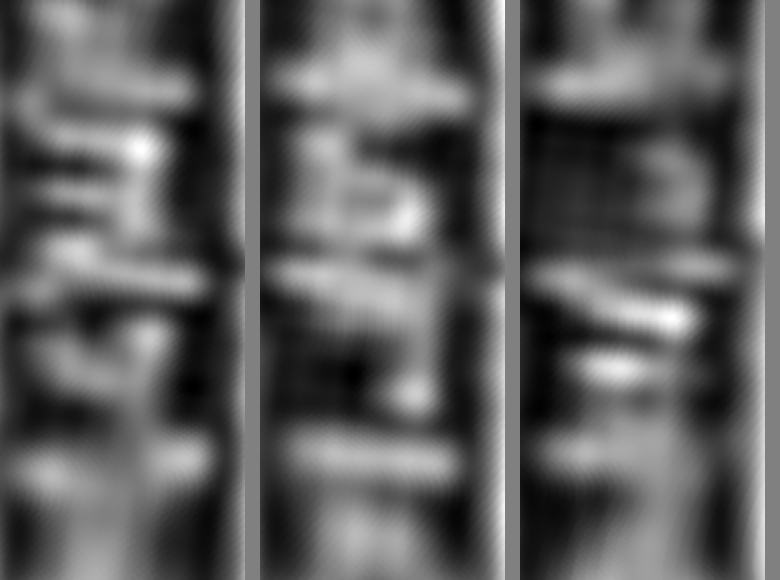

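The wheels now read 4-7-2: left shows 3 above 4, middle 6 above 7, right 1 above 2. Next is the bolt, which I'll push from its left with the shut fingers.

Call:
drive_tool([
  [0, 0.05, 0, 0],
  [0, 0.1, 0, 0],
  [0, 0.15, 0, 0],
  [0, 0.172, 0.01, 0],
  [0, 0.172, 0.04, 0],
  [0.03, 0.172, 0.0405, 0],
  [0.045, 0.172, 0.0405, 0],
  [0.0565, 0.172, 0.0405, 0],
  [0.0565, 0.172, 0.0405, 0],
  [0.0565, 0.172, 0.0405, 0],
])

```text
time: 11.1
tool_pos: [0.4999, -0.0349, 0.0711]
tool_rot: [0.706, -0.042, 0.706, 0.042]
contact_force: [0.1, 0.2, 0.2]
gripper_width: 0.002
```

```bash
python3 - <<'E'
from h import *
go(-.086,-.060,.071)
E
```

```text
pos(case) [-86.2 -41.4  71.1] shift mm [  0.1 -18.6   0.3] turn -0.002 toolx [-0.  0. -1.] F [0.1 0.2 0.2] w 0.002 t 11.1
```

Call:
drive_tool([
  [0, -0.003, 0, 0],
  [0, -0.006, 0, 0],
  [0, -0.009, 0, 0],
  [0, -0.012, 0, 0],
  [0, -0.015, 0, 0],
  [0, -0.017, 0, 0],
  [0, -0.017, 0, 0],
])

```text
time: 11.8
tool_pos: [0.5023, -0.0518, 0.0711]
tool_rot: [0.706, -0.042, 0.706, 0.042]
contact_force: [0.7, -0.1, -0.2]
gripper_width: -0.004
```

Call:
drive_tool([
  [0, -0.002, 0, 0],
  [0, -0.004, 0, 0],
  [0, -0.006, 0, 0],
  [0, -0.008, 0, 0],
  [0, -0.008, 0, 0],
])

```text
time: 12.3
tool_pos: [0.5031, -0.0598, 0.071]
tool_rot: [0.706, -0.042, 0.706, 0.042]
contact_force: [0.6, 0.2, 0.5]
gripper_width: 0.005
```

Call:
drive_tool([
  [0, -0.001, 0, 0],
  [0, -0.002, 0, 0],
  [0, -0.003, 0, 0],
  [0, -0.004, 0, 0],
  [0, -0.004, 0, 0],
])

```text
time: 12.8
tool_pos: [0.5036, -0.0636, 0.071]
tool_rot: [0.706, -0.042, 0.706, 0.042]
contact_force: [0.8, 1.8, -0.3]
gripper_width: -0.005
```

Call:
drive_tool([
  [0, -0.001, 0, 0],
  [0, -0.002, 0, 0],
  [0, -0.003, 0, 0],
  [0, -0.004, 0, 0],
  [0, -0.004, 0, 0],
])

```text
time: 13.3
tool_pos: [0.5036, -0.0645, 0.0709]
tool_rot: [0.706, -0.039, 0.706, 0.044]
contact_force: [-0.9, 13.0, 3.5]
gripper_width: -0.0
```

Something stopped it at 13 N. I'll back off and see whether that was the 18 mm stop or the 4 mm block.

Call:
drive_tool([
  [0, 0.006, 0, 0],
  [0, 0.008, -0.01, 0],
  [-0.03, 0.008, -0.04, 0],
  [-0.07, 0.008, -0.04, 0],
  [-0.11, 0.0, -0.04, 0],
  [-0.15, -0.05, -0.04, 0],
  [-0.15, -0.1, -0.04, 0],
  [-0.15, -0.15, -0.04, 0],
  [-0.15, -0.15, -0.04, 0],
  [-0.15, -0.15, -0.04, 0],
])

```text
time: 14.3
tool_pos: [0.4812, -0.2227, 0.2206]
tool_rot: [0.706, -0.041, 0.706, 0.041]
contact_force: [-1.4, -0.1, -0.4]
gripper_width: 0.004
```

```bash
python3 - <<'E'
from h import *
go(-.0055,-.0015,.26,'x')
a=np.mean([viewer.grab_frame('top') for _ in range(6)],axis=0).astype(np.uint8)
cv2.imwrite('pics/avg4.png',a)
cv2.imwrite('pics/wh4.png',cv2.resize(a[190:236,186:306],(800,307),interpolation=cv2.INTER_CUBIC))
def red(f):
    hsv=cv2.cvtColor(cv2.imread(f),cv2.COLOR_BGR2HSV); hsv[:,:265]=0
    r=cv2.inRange(hsv,(0,150,60),(8,255,255))|cv2.inRange(hsv,(172,150,60),(180,255,255))
    return np.argwhere(r).mean(0)[::-1]
for f in('pics/avg2.png','pics/avg4.png'): p=red(f); print(p,panel('top',p,.02)[0])
E
```

```text
pos(case) [-127.  -225.7  220.6] shift mm [-39.5 224.6 120.8] turn 11.228 toolx [-0.001 -0.    -1.   ] F [-1.4 -0.1 -0.4] w 0.004 t 14.3
[276.90265487 206.05309735] [-0.0639151  -0.07037643  0.07613807]
[370.35779817 330.40902141] [-0.43192387 -0.32178923 -0.15386742]
```

View pics/wh4.png

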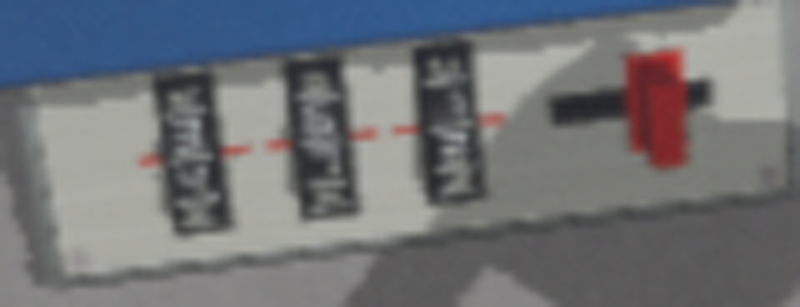

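The fin moved about 50 crop pixels, or 18 mm, and sits at the right end of its slot: the bolt is open. Now the handle, so I'll turn the jaws to the case's x.

```bash
python3 -c "
from h import *
print(status.state()['joint_pos'].round(3))"
```

```text
[-0.568 -0.158  1.862  0.     1.438 -2.26 ]
```

Call:
drive_tool([
  [-0.04, 0, 0, 1],
  [-0.04, 0.03, 0.01, 2],
  [-0.04, 0.06, 0.03, 3],
  [-0.04, 0.09, 0.05, 4],
  [-0.04, 0.12, 0.07, 5],
  [-0.04, 0.15, 0.08, 6],
  [-0.04, 0.18, 0.1, 7],
  [-0.04, 0.2, 0.11, 8],
  [-0.04, 0.225, 0.121, 9],
  [-0.04, 0.225, 0.121, 10],
  [-0.04, 0.225, 0.121, 11],
  [-0.04, 0.225, 0.121, 11.23],
], fingers=0.05)

```text
time: 15.8
tool_pos: [0.5752, 0.0181, 0.2609]
tool_rot: [0.529, 0.469, 0.529, -0.469]
contact_force: [0.3, 0.4, 0.5]
gripper_width: 0.587
```

```bash
python3 -c "
from h import *
go(-.0055,-.0015,.199,'x')"
```

```text
pos(case) [ -5.2   2.3 260.9] shift mm [61.9 -0.2  3.8] turn 0.017 toolx [-0. -0. -1.] F [0.3 0.4 0.5] w 0.587 t 15.8
```

Call:
drive_tool([
  [0.02, 0, 0.003, 0],
  [0.04, 0, 0.003, 0],
  [0.052, 0, 0.003, 0],
  [0.062, 0, 0.003, 0],
  [0.062, 0, 0.003, 0],
  [0.062, 0, 0.003, 0],
])

```text
time: 16.4
tool_pos: [0.5762, 0.0138, 0.1995]
tool_rot: [0.53, 0.469, 0.529, -0.469]
contact_force: [-0.3, -0.1, 0.3]
gripper_width: 0.583
```

Call:
drive_tool([
  [0, 0, 0, 0],
  [0, 0, 0, 0],
  [0, 0, 0, 0],
  [0, 0, 0, 0],
  [0, 0, 0, 0],
  [0, 0, 0, 0],
  [0, 0, 0, 0],
], fingers=0.0)

```text
time: 17.1
tool_pos: [0.5769, 0.0136, 0.2001]
tool_rot: [0.53, 0.469, 0.529, -0.468]
contact_force: [4.2, 0.7, 3.8]
gripper_width: 0.11
```

```bash
python3 - <<'E'
from h import *
go(-.0055,-.0015,.199,'x')
s=status.state();q=s['tool_rot'];T=R.from_quat(q[[1,2,3,0]]).as_matrix()
for a in np.radians(np.arange(5,61,5)):
    b=np.arctan2(40.5,105)+a; d=.11254*np.array([-np.cos(b),0,np.sin(b)])-np.array([-.105,0,.0405])
    print((T.T@Rc@d).round(4))
E
```

```text
pos(case) [ -4.1  -2.3 200.1] shift mm [ 1.1 -1.4 -0.8] turn 0.022 toolx [ 0.003 -0.    -1.   ] F [4.2 0.7 3.8] w 0.11 t 17.1
[-0.009  0.004  0.   ]
[-0.0176  0.0087  0.    ]
[-0.0258  0.0141  0.0001]
[-0.0334  0.0203  0.0001]
[-0.0405  0.0271  0.0001]
[-0.047   0.0345  0.0001]
[-0.0528  0.0424  0.0002]
[-0.0579  0.0508  0.0002]
[-0.0622  0.0596  0.0002]
[-0.0658  0.0687  0.0002]
[-0.0685  0.0781  0.0003]
[-0.0704  0.0878  0.0003]
```

Bar gripped. Next I'll raise the lid along the hinge arc, half-way first.

Call:
drive_tool([
  [-0.0045, 0.002, 0, 0],
  [-0.009, 0.004, 0, 0],
  [-0.0133, 0.0063, 0, 0],
  [-0.0176, 0.0087, 0, 0],
  [-0.0217, 0.0113, 0, 0],
  [-0.0258, 0.0141, 0, 0],
  [-0.0297, 0.0171, 0, 0],
  [-0.0334, 0.0203, 0, 0],
  [-0.037, 0.0236, 0, 0],
  [-0.0405, 0.0271, 0, 0],
  [-0.0405, 0.0271, 0, 0],
])

```text
time: 18.2
tool_pos: [0.6015, 0.0168, 0.2406]
tool_rot: [0.528, 0.467, 0.531, -0.47]
contact_force: [-8.3, -2.5, -4.5]
gripper_width: 0.111
```

```bash
python3 -c "
from h import *
go(-.0055,-.0015,.199,'x')"
```

```text
pos(case) [ 20.7  -2.1 240.6] shift mm [ 41.8 -26.   -0.7] turn 0.022 toolx [-0.005 -0.001 -1.   ] F [-8.3 -2.5 -4.5] w 0.111 t 18.2
```

Call:
drive_tool([
  [-0.0033, 0.0036, 0, 0],
  [-0.0065, 0.0074, 0, 0],
  [-0.0095, 0.0113, 0, 0],
  [-0.0123, 0.0153, 0, 0],
  [-0.0149, 0.0194, 0, 0],
  [-0.0174, 0.0237, 0, 0],
  [-0.0196, 0.028, 0, 0],
  [-0.0217, 0.0325, 0, 0],
  [-0.0235, 0.037, 0, 0],
  [-0.0253, 0.0416, 0, 0],
  [-0.0267, 0.0463, 0, 0],
  [-0.028, 0.051, 0, 0],
])

```text
time: 19.4
tool_pos: [0.6525, 0.0231, 0.2734]
tool_rot: [0.529, 0.468, 0.53, -0.469]
contact_force: [-10.7, -1.3, 6.1]
gripper_width: 0.114
```

```bash
python3 -c "
from h import *
go(-.0055,-.0015,.199,'x')"
```

```text
pos(case) [ 72.1  -1.8 273.4] shift mm [ 74.5 -77.5  -0.6] turn 0.023 toolx [-0.002 -0.001 -1.   ] F [-10.7  -1.3   6.1] w 0.114 t 19.4
```

Call:
drive_tool([
  [0, 0, 0, 0],
  [0, 0, 0, 0],
  [0, 0, 0, 0],
  [0, 0, 0, 0],
], fingers=0.023)

```text
time: 19.8
tool_pos: [0.6539, 0.0233, 0.2683]
tool_rot: [0.53, 0.469, 0.529, -0.468]
contact_force: [0.0, -0.3, 1.1]
gripper_width: 0.27
```

Call:
drive_tool([
  [-0.01, 0, 0, 0],
  [-0.025, 0, 0, 0],
  [-0.045, 0, 0, 0],
  [-0.07, 0, 0, 0],
  [-0.1, 0, 0, 0],
  [-0.1, -0.05, 0, 0],
  [-0.1, -0.1, 0, 0],
  [-0.1, -0.15, 0, 0],
  [-0.1, -0.2, -0.04, 0],
  [-0.1, -0.22, -0.09, 0],
  [-0.1, -0.22, -0.14, 0],
  [-0.1, -0.22, -0.19, 0],
])

```text
time: 21.0
tool_pos: [0.4132, 0.1715, 0.3701]
tool_rot: [0.53, 0.471, 0.528, -0.468]
contact_force: [1.3, -0.6, -0.5]
gripper_width: 0.27
```

```bash
python3 - <<'E'
from h import *
go(-.0055,-.0015,.199,'x')
s=viewer.grab_frame('scene'); t=viewer.grab_frame('top')
cv2.imwrite('pics/end.png',cv2.hconcat([cv2.resize(s[100:300,140:390],(400,320),interpolation=cv2.INTER_CUBIC),cv2.resize(t[100:260,150:350],(400,320),interpolation=cv2.INTER_CUBIC)]))
E
```

```text
pos(case) [-148.   173.8  370.1] shift mm [171.7 141.4 175.6] turn 0.01 toolx [ 0.005  0.001 -1.   ] F [ 1.3 -0.6 -0.5] w 0.27 t 21.0
```

View pics/end.png

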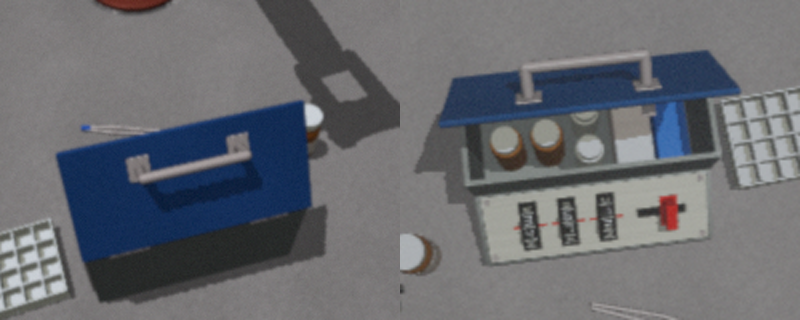

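The lid stands raised and free of the arm. The fin is at the right in the top view (670,212), and jar, tray and tweezers are in place. I'll check the lid angle from the handle, then hand in.

```bash
python3 - <<'E'
from h import *
f=lambda p:(p[0]/1.6+140,p[1]/1.6+100); g=lambda p:((p[0]-400)/2+150,p[1]/2+100)
for a,b in(((142,178),(642,57)),((248,155),(525,68))):
    P,e=tri(f(a),g(b)); q=c(P); print(q.round(4),e.round(4),'lid rad',np.arctan2(q[2]-.155,.1-q[0])-np.arctan2(40.5,105))
manip.job_done()
E
```

```text
[ 0.0711 -0.0593  0.2604] 0.0031 lid rad 0.9351922182041335
[0.0723 0.0608 0.2621] 0.0023 lid rad 0.9498092730106611
the job is handed in; nothing more can be done
```

The drug case is open and the job is handed in, at about 21 s of the 72 s allowed. The hand-in reported no verdict.

- **Wheels:** I read them as 4-8-1 at the start. I rolled the middle wheel down one click and the right wheel up one, and left the left wheel alone. They read 4-7-2 afterwards. The first reading of the middle wheel was uncertain (2 or 8), but it was clear after the turn.
- **Bolt:** I pushed it right until it stopped at 13 N. The picture shows it moved about 18 mm, to the end of its slot, which also confirms the code.
- **Lid:** I raised it by its handle and let go. Two measurements after release put it at 0.935 and 0.950 rad, against the 0.75 rad needed.
- **Surroundings:** By eye in the last pictures, the jar, tray and tweezers looked undisturbed; I did not measure their shift. The gripper was clear of everything, with only sensor noise on the force reading.

The moves could not tilt the gripper, so I worked with it pointing straight down and kept it out in front of the lid lip. No force reading showed it touching the lip. No check failed. The only mismatch was the gripper opening: it read about 12 mm on the 16 mm wheels, without affecting the turns.

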